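Tool up the spindle shaper

ROBOT

A 6-joint arm with a two-finger parallel gripper is mounted at the origin on the work surface. World frame = base frame: x ahead of the robot, y to its left, z up, the work surface at z = 0. Lengths are in mm, angles in rad, forces in N, time in s.
With the tool pointing down it reaches from about 350 to 875 mm from the base axis. Payload 4.2 kg.
Tool frame: the origin (TCP) lies midway between the tips of the shut fingers; the grasp point (between the pads) lies 19 mm behind it (arm.grasp_offset is the distance from the TCP to the grasp point, in mm); z points along the fingers, y is the line along which they close (so a half turn about z gives the same grasp; the last joint's range is limited). The gripper opens to 85 mm and grips with 20 to 120 N. Pads are 22 mm wide; open, the fingers measure 114 mm over their backs; the gripper's body (76 mm by 85 mm) begins 54 mm behind the grasp point. The pads swing forward as they close: fully open they stand 13 mm farther back than shut.
Start: joints at [-1.053, 0.385, 0.008, 0, -1.194, -0.259], TCP at [159.967, -604.16, 231.312] pointing down, gripper open.
Joint ranges: [-3.14, 3.14], [-1.21, 2.06], [-1.07, 1.41], [-3.16, 2.05], [-2.99, -0.16], [-3.1, 3.1]. Speed limits (rad/s): [2.79, 2.79, 3.14, 3.14, 3.14, 3.14].

INTERFACE

Orientations are given as a unit quaternion [x, y, z, w].
In Python, from bench import arm gives the robot as it stands. The module is installed in compiled form; this text tells all that it offers.
- The arm moves only by the tool servo_tool, never from a script. Its argument "increments" is a list of rows, each a list of 7 numbers: the opening, from 0 (shut) to 1 (fully open), then the shift along the tool's x, y, z in m, then the turn, a rotation vector about the tool's x, y, z in degrees. In form: [[grip, x, y, z, ax, ay, az], ...]. A call has 1 to 12 rows; each row is the pose to reach, as a shift and turn from the pose commanded when the call began, along the tool's axes at that moment; what a row does not reach only later rows make up. A row lasts 1/8 s, in which the tool goes at most 62.5 mm and 10.7 degrees, less where a joint would pass 70% of its speed; a pose out of reach is approached as far as the arm can. A call with a gripper value outside its range is refused whole. The fingers move at their own pace and stop on an object; the grip force is fixed at half the most. Time passes only in rows, so rows that repeat a pose let the fingers close. It gives the time, the measured TCP pose, the force, the opening and the grip force at its end, in the units of the state.
- arm.read_state(): the state, without advancing time (a new reading comes with each control period).
- arm.get_image(name): name is "scene" or "top" or "wrist"; returns a dict with "color" (384x512x3 uint8, red, green, blue), "fx", "fy", "cx", "cy" (pixels), "rvec" (rotation vector, rad) and "tvec" (3), from world to camera coordinates, as OpenCV has them; the wrist camera has in their place "hand_eye" (4x4, takes a point from camera to tool coordinates, whose origin is the TCP and whose axes are the flange's). Camera axes: x right, y down, z forward; pixel columns grow to the right and rows downward; lengths in mm; the calibration is good to about 2 mm. A picture is of the moment at which its call begins: read the wrist's pose just before it. There is no depth.
- arm.job_done(): hands the job in; it is judged then, once.
Trained networks look in the newest picture that a camera, given by its name, has taken for a name from the list of things; names that differ only in an ending like _2 or _b are one class to them, and where a whole thing is asked for, a point or a joint stands for the part that bears it (a point fixed in the world has none). Each returns a list of dicts, best first, with "p" (0 to 1); they miss things now and then, are a little off and sometimes report something else, mostly with a low value. They report only what shows in the picture. A call takes as long as a camera call. They do not tell look-alikes from the thing itself.
- arm.look_for(camera, thing): "box" ([centre column, centre row, width, height] in pixels, round what is visible of it).
- arm.spot_point(camera, thing): "centre" ([column, row] in pixels: a listed point, or the origin of a listed thing).
The state is a dict: "clock": time; "joints": joint angles; "joint_vel": joint speeds; "joint_efforts": joint torques, N m; "position": TCP position; "ee_rot": TCP orientation; "contact_force": force on the tool from outside, world axes, zero at the start; "wrist_torque": the same for the moment, N m; "gripper_width": finger opening in mm; "grasp_force": force on a finger pad.
Only numpy, scipy, OpenCV 4.12 (cv2) and the standard library are available. Lean on these libraries where they do the work, as an engineer would, in place of code of your own. Each camera call takes 0.05 s, during which the arm holds its last target. There are 200 camera calls.

TASK

Tool up the shaper: over its upright spindle stack, from the bottom up, the black collar, the red cutter, the ball-bearing ring with the blue seal, and the brass collar on top, each one right down until it rests flat on the one before. Lower each one down the spindle rather than letting it drop. Leave the green cutter, the lock nut, the wooden offcut and the spanner lying where they are.

Things in the scene. Friction and masses are not known exactly. Their poses are not given: they have to be found in the camera images.
- spindle: Fixed shaper spindle: dark round flange (170 mm wide, 10 thick), in its middle a shoulder (36 mm wide, top 18 mm above the bench) and a steel spindle 19 mm in diameter, straight to 76 mm, tapering to a 10 mm wide tip at 82 mm above the bench. Its thread is only looks: parts slide over. Origin: spindle axis at bench height, z up. Far left or far right of the parts.
- black_collar: Black spacer collar, a plain ring 40 mm in outer diameter, 22 mm tall, with a 22 mm bore; 0.15 kg. Lies flat. Origin at the centre of its underside, z up. Lowest in the stack, on the shoulder: underside 18 mm above the spindle's origin.
- red_cutter: Red cutter head: disc 56 mm in diameter, 16 mm tall, steel hub 33 mm across, 22 mm bore, 0.16 kg. Two steel knives stand 4 mm out of the rim at +x and -x (64 mm over them), beside dark notches; flanks at +y and -y are plain, 56 mm across: grip there. Lies flat, faces alike. Origin at the centre of its underside, z up. Second in the stack: underside 40 mm above the spindle's origin.
- bearing: Ball-bearing guide ring: steel ring 48 mm in outer diameter, 10 mm tall, with a blue ring-shaped seal between its steel races and a 22 mm bore; 0.11 kg. Lies flat; it is modelled as one solid ring. Origin at the centre of its underside, z up. Third in the stack: underside 56 mm above the spindle's origin.
- brass_collar: Brass-yellow spacer collar, a plain ring 36 mm in outer diameter, 10 mm tall, 22 mm bore; 0.055 kg. Lies flat. Origin at the centre of its underside, z up. Top of the stack: underside 66 mm above the spindle's origin.
- green_cutter: Spare cutter head, the same as the red one in shape and size (56 mm disc, 64 mm over the knives along x, 16 mm tall) but green. Stays where it lies. Origin at the centre of its underside.
- lock_nut: Hexagonal steel lock nut, 30 mm across the flats (35 mm over the corners), 12 mm tall, with a hole; lies flat, stays where it lies. Origin at the centre of its underside.
- offcut: Pale wooden offcut of a moulding, 85 mm (x) by about 52 mm (y) by 18 mm tall. Stays where it lies. Origin near the middle of its underside.
- spanner: Steel spanner, 200 mm long (along its x axis, open jaw at +x, ring at -x), 8 mm thick, lying flat at the back of the bench, beyond the parts. Stays where it lies. Origin near its middle, at its underside.
- bit_rack: Fixed pine block 150 mm (x) by 110 mm (y), 28 mm tall, with six router bits standing in it up to 62 mm above the bench; an obstacle on the side where the spindle is not. Origin at the centre of its underside.
Not all that is in view belongs to the job. Of the things that look like the black_collar, take the one that is farthest from the robot's base at the start.

How it is judged:
By the outcome, as a careful person would: the job done as asked, in the order asked, and still so for the second after the job is handed in, with the robot touching nothing.
It also fails if it takes over 102 s, if anything falls off the work surface, if the arm or the gripper's body presses on something with over 40 N, if the wrist force passes 120 N, or if a joint passes its speed limit or range.

## Working session

There is one attempt and no reset: what is moved stays moved. The work goes in short steps, Python scripts to look and compute and a tool call to move; the robot and the scene stay as the last step left them, time stands still between calls to the robot, and variables do not carry over. Pictures are saved under pics/ and viewed, at most 18 in all, crops included, and the job is handed in when it is done.

Besides the shell and the picture viewer there is one more tool, called after "Emit:" as name(argument=value, ...), one argument or row to a line, values as JSON. servo_tool: Moves the arm, as the interface text tells. Its arguments: {"type":"object","properties":{"increments":{"type":"array","items":{"type":"array","items":{"type":"number"}}}},"required":["increments"]}

```bash
mkdir -p pics
cat > h.py <<'E'
import numpy as np, cv2
from scipy.spatial.transform import Rotation as R
from bench import arm
def save(name,fn):
    im=arm.get_image(name); cv2.imwrite('pics/'+fn,cv2.cvtColor(im['color'],cv2.COLOR_RGB2BGR)); return im
def ray(im,uv,st=None):
    d=np.array([(uv[0]-im['cx'])/im['fx'],(uv[1]-im['cy'])/im['fy'],1.])
    if 'hand_eye' in im:
        H=np.array(im['hand_eye']); Rt=R.from_quat(st['ee_rot']).as_matrix(); 
        return Rt@H[:3,3]+np.array(st['position']), Rt@H[:3,:3]@d
    M=R.from_rotvec(np.ravel(im['rvec'])).as_matrix()
    return -M.T@np.ravel(im['tvec']), M.T@d
def at(im,uv,z,st=None):
    o,d=ray(im,uv,st); return (o+d*(z-o[2])/d[2])
def proj(im,p,st=None):
    p=np.array(p,float)
    if 'hand_eye' in im:
        H=np.array(im['hand_eye']); Rt=R.from_quat(st['ee_rot']).as_matrix()
        c=H[:3,:3].T@(Rt.T@(p-np.array(st['position']))-H[:3,3])
    else: c=R.from_rotvec(np.ravel(im['rvec'])).as_matrix()@p+np.ravel(im['tvec'])
    return np.array([im['fx']*c[0]/c[2]+im['cx'],im['fy']*c[1]/c[2]+im['cy']])
E
python3 - <<'E'
from h import *
s=arm.read_state(); print(s)
t=save('top','top0.png'); save('scene','sc0.png'); print(np.array(ray(t,(256,192))).round(2), t['fx'])
for n in 'spindle black_collar red_cutter bearing brass_collar green_cutter lock_nut offcut spanner bit_rack'.split():
    for r in arm.spot_point('top',n): print(n,np.round(r['centre']),round(r['p'],2),at(t,r['centre'],0).round(1))
    print('   ',[ (np.round(r['box'],1).tolist(),round(r['p'],2)) for r in arm.look_for('top',n)])
E
```

```text
{'clock': 0.0, 'joints': array([-1.05342457e+00,  3.85535265e-01,  6.62247451e-03, -5.21137550e-04,
       -1.19401897e+00, -2.58618424e-01]), 'joint_vel': array([ 3.08892122e-04,  3.13557521e-04, -2.33938562e-04, -2.59679142e-05,
       -1.25179698e-03,  3.71064852e-06]), 'joint_efforts': array([ 5.41799072e-04, -3.92290592e+01,  1.88405836e+01,  4.18636858e+00,
       -4.60549607e-03,  6.42884572e-06]), 'position': array([ 159.80236248, -603.60886023,  230.2298545 ]), 'ee_rot': array([-1.28920640e-01,  9.91654310e-01,  1.07997956e-03, -1.79765584e-04]), 'contact_force': array([-0.09001311,  0.42110499,  0.74084727]), 'wrist_torque': array([-0.01901219, -0.00821473,  0.02345361]), 'grasp_force': 0.0, 'gripper_width': 85.41407274689355}
[[ 3.4717e+02 -7.3770e+01  1.3110e+03]
 [ 1.7000e-01 -1.0000e-02 -9.9000e-01]] 451.5290450168505
spindle [326. 225.] 0.95 [ 474.4 -285.1    0. ]
    [([323.9, 228.2, 60.2, 58.7], 0.87)]
black_collar [385. 245.] 0.49 [ 412.9 -451.8    0. ]
black_collar [264. 196.] 0.47 [ 563.  -106.2    0. ]
black_collar [273. 276.] 0.46 [ 333.3 -128.5    0. ]
    [([3
[... 274 characters left out ...]
1   0. ]
    [([252.8, 239.9, 16.4, 20.4], 0.47), ([325.0, 227.3, 57.6, 59.6], 0.32)]
brass_collar [196. 235.] 0.59 [452.3  91.5   0. ]
    [([199.4, 236.4, 12.1, 12.6], 0.54), ([270.6, 159.7, 17.9, 22.8], 0.38)]
green_cutter [272. 159.] 0.76 [ 674.6 -132.5    0. ]
    [([271.9, 160.9, 15.7, 18.5], 0.53)]
lock_nut [196. 158.] 0.52 [682.9  93.7   0. ]
    [([195.7, 159.6, 13.0, 11.6], 0.58)]
offcut [229. 194.] 0.71 [570.2  -3.2   0. ]
    [([146.9, 176.9, 21.1, 19.9], 0.31)]
spanner [210. 123.] 0.56 [791.5  51.5   0. ]
    [([209.5, 123.3, 60.2, 14.0], 0.75)]
bit_rack [132. 245.] 0.67 [427.3 276.4   0. ]
bit_rack [273. 160.] 0.63 [ 670.2 -136.8    0. ]
    [([130.2, 245.5, 51.0, 58.0], 0.67)]
```

```bash
python3 -c "
import cv2
a=cv2.imread('pics/top0.png')[90:310,80:420]; cv2.imwrite('pics/topc.png',cv2.resize(a,None,fx=2.3,fy=2.3,interpolation=2))"
```

```text
(no output)
```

View pics/topc.png

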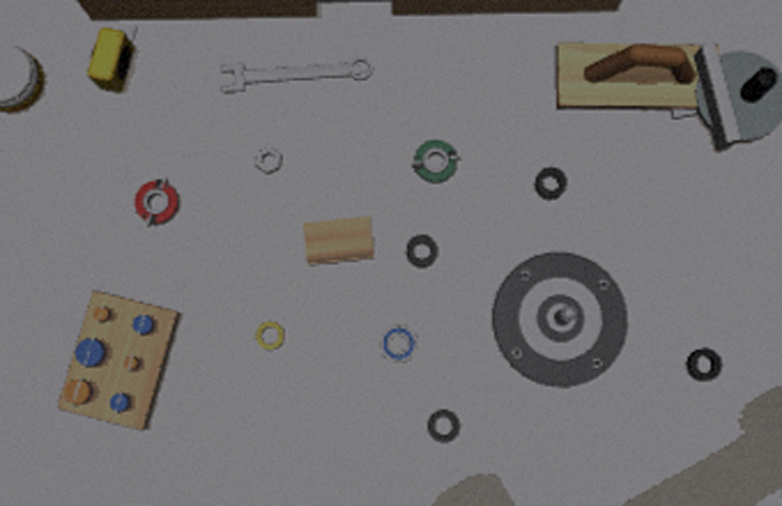

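View pics/sc0.png

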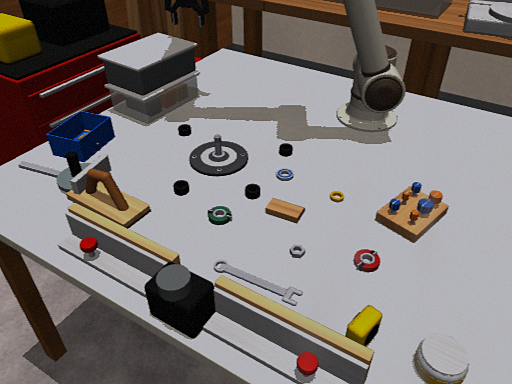

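The top view shows four black rings at full-image pixels (319,170), (263,199), (273,275) and (386,248). The first is the farthest from the base. The spindle is on the right at about (325,228), the bit rack on the left, and the red, brass and blue-sealed parts lie in the clear.

```bash
cat >> h.py <<'E'
def todo(st,target,yaw=None):
    """shift in tool axes (m) to bring TCP to target, and turn (deg) about tool z to bring tool y to world direction yaw (deg)"""
    Rt=R.from_quat(st['ee_rot']); d=Rt.inv().apply(np.array(target)-st['position'])/1000
    y=Rt.as_matrix()[:,1]; a=np.degrees(np.arctan2(y[1],y[0]))
    return d.round(4), round(a,2), (None if yaw is None else round(-((yaw-a+90)%180-90),2))
E
python3 - <<'E'
from h import *
t=arm.get_image('top'); s=arm.read_state(); w=save('wrist','w0.png')
print(np.array(w['hand_eye']).round(3), w['fx'],w['cx'],w['cy'])
P={'black':((319,169.8),11),'c2':((263.4,198.7),11),'c3':((272.6,274.8),11),'c4':((385.7,248.3),11),'red':((148,178),8),'bear':((253,239),5),'brass':((197.5,236),5),'green':((270,160),8),'spindlebase':((324,229),10)}
for k,(uv,z) in P.items():
    p=at(t,uv,z); print(k,p.round(1),np.hypot(p[0],p[1]).round(0), todo(s,[p[0],p[1],150]))
E
```

```text
[[   0.      -0.951   -0.309   79.892]
 [   1.       0.       0.      -0.762]
 [  -0.      -0.309    0.951 -142.79 ]
 [   0.       0.       0.       1.   ]] 268.9334177947545 255.17165346109678 193.16562838487047
black [ 636.9 -270.6   11. ] 692.0 (array([-0.5464,  0.2004,  0.0813]), np.float64(104.83), None)
c2 [ 553.6 -104.8   11. ] 563.0 (array([-0.5083,  0.382 ,  0.0813]), np.float64(104.83), None)
c3 [ 335.4 -126.2   11. ] 358.0 (array([-0.2919,  0.4172,  0.0813]), np.float64(104.83), None)
c4 [ 404.1 -450.9   11. ] 605.0 (array([-0.2752,  0.0857,  0.0813]), np.float64(104.83), None)
red [621.8 233.8   8. ] 664.0 (array([-0.6609,  0.6919,  0.0813]), np.float64(104.83), None)
bear [437.6 -72.5   5. ] 444.0 (array([-0.4044,  0.4429,  0.0813]), np.float64(104.83), None)
brass [449.   87.4   5. ] 457.0 (array([-0.4564,  0.5946,  0.0813]), np.float64(104.83), None)
green [ 669.9 -127.     8. ] 682.0 (array([-0.6151,  0.3308,  0.0813]), np.float64(104.83), None)
spindlebase [ 462.3 -277.5   10. ] 539.0 (array([-0.3759,  0.2384,  0.0813]), np.float64(104.83), None)
```

Emit:
servo_tool(
  increments=[
    [1,-0.06,0.02,0.012,0,0,0],
    [1,-0.12,0.044,0.025,0,0,0],
    [1,-0.18,0.066,0.038,0,0,0],
    [1,-0.24,0.088,0.05,0,0,0],
    [1,-0.3,0.11,0.063,0,0,0],
    [1,-0.36,0.132,0.076,0,0,0],
    [1,-0.42,0.154,0.09,0,0,0],
    [1,-0.48,0.176,0.1,0,0,0],
    [1,-0.546,0.2,0.116,0,0,0],
    [1,-0.546,0.2,0.116,0,0,0],
    [1,-0.546,0.2,0.116,0,0,0],
  ],
)

```text
clock: 2.58
position: [637.6, -269.6, 114.0]
ee_rot: [-0.13, 0.991, 0.0, -0.001]
contact_force: [-0.7, -0.9, 0.3]
gripper_width: 85.3
grasp_force: 0.0
```

```bash
cat >> h.py <<'E'
def ellipses(im,mask,amin=150):
    cs,h=cv2.findContours(mask.astype(np.uint8),cv2.RETR_CCOMP,cv2.CHAIN_APPROX_NONE)
    out=[]
    for c,hh in zip(cs,h[0] if h is not None else []):
        if cv2.contourArea(c)>amin: out.append((hh[3]>=0,cv2.fitEllipse(c)))
    return out
E
python3 - <<'E'
from h import *
s=arm.read_state(); w=save('wrist','w1.png'); print(s['position'].round(1),s['joints'].round(2),s['contact_force'].round(1))
for n in ['black_collar']:
  print([(np.round(r['centre'],1),r['p'],at(w,r['centre'],0,s).round(1)) for r in arm.spot_point('wrist',n)])
m=w['color'].max(2)<45
for hole,e in ellipses(w,m): print(hole,np.round(e[0],1),np.round(e[1],1),at(w,e[0],22 if hole else 11,s).round(1))
E
```

```text
[ 637.6 -269.6  114. ] [-0.17  0.59  0.04 -0.   -1.03 -1.14] [-0.7 -0.9  0.3]
[(array([252.9, 190.2]), 0.94, array([ 638.6, -272.2,    0. ])), (array([449.7, 150.9]), 0.68, array([ 552. , -100.6,    0. ]))]
False [259.6 322.5] [152.  494.6] [ 785.7 -225.3   11. ]
False [ 24.2 245.8] [ 73.8 124.2] [ 753.6 -484.2   11. ]
False [254.3 194.1] [40.2 42.8] [ 638.8 -270.8   11. ]
True [254.2 193.1] [18.  23.1] [ 634.4 -272.    22. ]
False [455.7 153.2] [43.8 57.7] [ 552.8 -102.4   11. ]
```

View pics/w1.png

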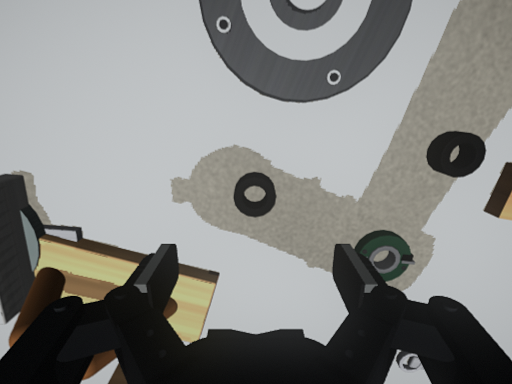

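The black collar shows at (254,194), almost under the TCP, with the flange above it and the green cutter at (385,258), well clear. I'll descend and grip.

Emit:
servo_tool(
  increments=[
    [1,0,-0.0014,0.04,0,0,0],
    [1,0,-0.0014,0.08,0,0,0],
    [1,0,-0.0014,0.1,0,0,0],
    [1,0,-0.0014,0.111,0,0,0],
    [1,0,-0.0014,0.111,0,0,0],
    [0.3,0,-0.0014,0.111,0,0,0],
    [0,0,-0.0014,0.111,0,0,0],
    [0,0,-0.0014,0.111,0,0,0],
    [0,0,-0.0014,0.111,0,0,0],
    [0,0,-0.0014,0.111,0,0,0],
  ],
)

```text
clock: 3.92
position: [637.9, -272.4, 5.9]
ee_rot: [-0.129, 0.992, -0.0, 0.001]
contact_force: [-1.7, 1.0, 5.4]
gripper_width: 38.0
grasp_force: 60.5
```

Emit:
servo_tool(
  increments=[
    [0,0,0,-0.03,0,0,0],
    [0,0,0,-0.08,0,0,0],
    [0,0,0,-0.13,0,0,0],
    [0,0.04,0.01,-0.17,0,0,0],
    [0,0.09,0.02,-0.182,0,0,0],
    [0,0.14,0.03,-0.182,0,0,0],
    [0,0.172,0.039,-0.182,0,0,0],
    [0,0.172,0.039,-0.182,0,0,0],
    [0,0.172,0.039,-0.182,0,0,0],
  ],
)

```text
clock: 5.05
position: [461.1, -278.8, 186.3]
ee_rot: [-0.129, 0.992, -0.0, 0.0]
contact_force: [0.5, -0.2, -1.1]
gripper_width: 37.4
grasp_force: 60.7
```

Run:
```python
from h import *
s=arm.read_state(); w=save('wrist','w2.png'); print(s['position'].round(1),s['joints'].round(2),s['contact_force'].round(1),s['gripper_width'])
for n in ['spindle','black_collar']:
  print(n,[(np.round(r['centre'],1),r['p'],at(w,r['centre'],0,s).round(1)) for r in arm.spot_point('wrist',n)])
```

```text
[ 461.1 -278.8  186.3] [-0.24  0.28 -0.27 -0.   -1.02 -1.07] [ 0.5 -0.2 -1.1] 37.35680367084509
spindle []
black_collar [(array([254.6, 243. ]), 0.92, array([ 557.1, -254.9,    0. ])), (array([359.9, 266.3]), 0.67, array([ 554.6, -101.8,    0. ])), (array([410.1, 104.6]), 0.62, array([ 336.8, -126.2,    0. ])), (array([123.3,  86.2]), 0.56, array([ 402.2, -450.6,    0. ]))]
```

View pics/w2.png

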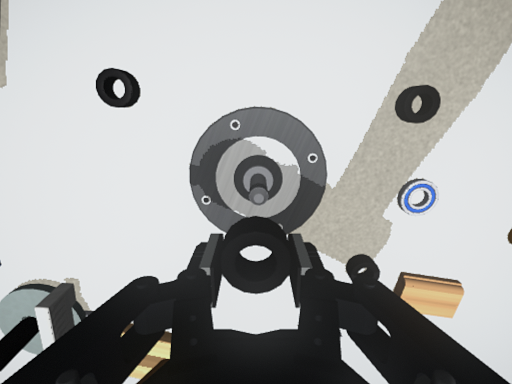

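```bash
cat >> h.py <<'E'
def circ(im,c,r,st,n=90):
    a=np.linspace(0,2*np.pi,n,endpoint=False)
    return np.array([proj(im,[c[0]+r*np.cos(t),c[1]+r*np.sin(t),c[2]],st) for t in a])
def overlay(im,st,circles,fn,box,k=5):
    g=cv2.cvtColor(im['color'],cv2.COLOR_RGB2BGR); x0,y0,x1,y1=box
    g=cv2.resize(g[y0:y1,x0:x1],None,fx=k,fy=k,interpolation=cv2.INTER_CUBIC)
    for c,r,col in circles:
        q=((circ(im,c,r,st)-[x0,y0]+.5)*k).astype(np.int32); cv2.polylines(g,[q],True,col,1)
    cv2.imwrite('pics/'+fn,g)
def fitcirc(im,st,z,r,guess,excl=None,band=6):
    """fit centre of a circle of known radius/height to the strongest radial gradient, robustly"""
    from scipy.optimize import least_squares
    g=cv2.GaussianBlur(cv2.cvtColor(im['color'],cv2.COLOR_RGB2GRAY).astype(np.float32),(0,0),1)
    c=np.array([guess[0],guess[1]],float)
    for it in range(4):
        a=np.linspace(0,2*np.pi,180,endpoint=False); pts=[];
        rr=np.arange(-band,band+.01,.25)
        for t in a:
            u=np.array([np.cos(t),np.sin(t)])
            P=np.array([proj(im,[*(c+u*(r+d)),z],st) for d in rr])
            if excl is not None and excl(P.mean(0)): continue
            v=cv2.remap(g,P[:,0].astype(np.float32),P[:,1].astype(np.float32),cv2.INTER_LINEAR).ravel()
            gr=np.abs(np.gradient(v)); i=gr.argmax()
            if gr[i]>1.5: pts.append(c+u*(r+rr[i]))
        pts=np.array(pts)
        f=least_squares(lambda q:np.hypot(pts[:,0]-q[0],pts[:,1]-q[1])-r-q[2],[*c,0],loss='soft_l1',f_scale=.5)
        c=f.x[:2]; 
    return c.round(2),f.x[2].round(2),len(pts),np.median(np.abs(f.fun)).round(2)
E
cat > a.py <<'E'
from h import *
import pickle
s=arm.read_state(); w=arm.get_image('wrist'); pickle.dump((s,w),open('spin.pkl','wb'))
print(at(w,(258,197),82,s).round(1),at(w,(258.5,175),10,s).round(1))
ex=lambda p:p[1]>205
f=fitcirc(w,s,10,85,(461,-278),lambda p:p[1]>200,10); print('flange',f)
t=fitcirc(w,s,82,5,(461,-278),None,3); print('tip',t)
Z=s['position'][2]
r=fitcirc(w,s,Z+17,20,s['position'],lambda p: abs(p[0]-256)>25,5); print('held',r, s['position'].round(2))
b=fitcirc(w,s,Z+17,11,s['position'],None,4); print('held bore',b)
overlay(w,s,[((*f[0],10),85,(0,255,0)),((*f[0],82),5,(0,255,255)),((*f[0],76),9.5,(0,255,255)),((*r[0],Z+17),20,(0,0,255)),((*b[0],Z+17),11,(0,0,255))],'o1.png',(180,100,340,300),3)
E
python3 a.py
```

```text
[ 465.1 -275.6   82. ] [ 461.  -275.3   10. ]
flange (array([ 465.04, -275.39]), np.float64(-0.92), 110, np.float64(0.23))
tip (array([ 461.91, -277.13]), np.float64(2.36), 180, np.float64(0.62))
held (array([ 458.34, -280.41]), np.float64(2.84), 84, np.float64(0.43)) [ 461.58 -278.7   185.9 ]
held bore (array([ 458.86, -280.07]), np.float64(-3.11), 98, np.float64(0.55))
```

View pics/o1.png

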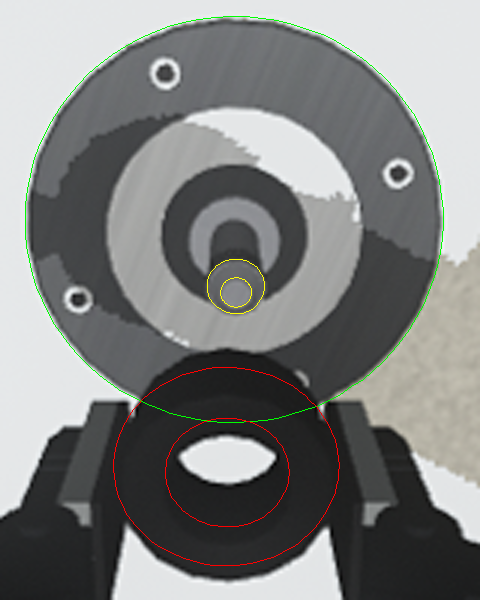

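```bash
cat > b.py <<'E'
from h import *
import pickle
s,w=pickle.load(open('spin.pkl','rb'))
Rt=R.from_quat(s['ee_rot']); P=lambda x,z:proj(w,Rt.apply([x,0,z])+s['position'],s)[1]
# tool z down: underside at +hb (below TCP); top at hb-22
for x0 in (-3,0,3):
  for hb in (0,4,8):
    print(x0,hb,'out top %.1f bot %.1f lens %.1f %.1f'%(min(P(x0+20,hb),P(x0+20,hb-22)),max(P(x0-20,hb),P(x0-20,hb-22)),P(x0+11,hb-22),P(x0-11,hb)))
c=proj(w,s['position'],s); print(c)
E
python3 b.py
```

```text
-3 0 out top 220.3 bot 304.1 lens 254.0 266.9
-3 4 out top 217.6 bot 299.1 lens 250.0 263.2
-3 8 out top 215.0 bot 294.3 lens 246.3 259.7
0 0 out top 215.5 bot 299.6 lens 248.8 262.6
0 4 out top 212.9 bot 294.6 lens 244.9 259.0
0 8 out top 210.4 bot 290.0 lens 241.3 255.6
3 0 out top 210.6 bot 295.0 lens 243.5 258.3
3 4 out top 208.1 bot 290.1 lens 239.8 254.8
3 8 out top 205.7 bot 285.5 lens 236.2 251.5
[256.32233102 246.52761601]
```

Emit:
servo_tool(
  increments=[
    [0,-0.0032,0.0023,0.04,0,0,0],
    [0,-0.0032,0.0023,0.08,0,0,0],
    [0,-0.0032,0.0023,0.095,0,0,0],
    [0,-0.0032,0.0023,0.1,0,0,0],
    [0,-0.0032,0.0023,0.104,0,0,0],
    [0,-0.0032,0.0023,0.108,0,0,0],
    [0,-0.0032,0.0023,0.112,0,0,0],
    [0,-0.0032,0.0023,0.112,0,0,0],
  ],
)

```text
clock: 6.25
position: [463.1, -275.7, 74.3]
ee_rot: [-0.129, 0.992, 0.0, -0.0]
contact_force: [0.1, 0.4, -1.4]
gripper_width: 37.5
grasp_force: 60.7
```

Run:
```python
from h import *
s=arm.read_state(); w=save('wrist','w3.png'); print(s['position'].round(1),s['contact_force'].round(1),s['wrist_torque'].round(2),s['gripper_width'])
overlay(w,s,[],'o2.png',(180,190,340,310),5)
```

```text
[ 463.1 -275.7   74.3] [ 0.1  0.4 -1.4] [-0.    0.02 -0.03] 37.45844511179748
```

View pics/o2.png

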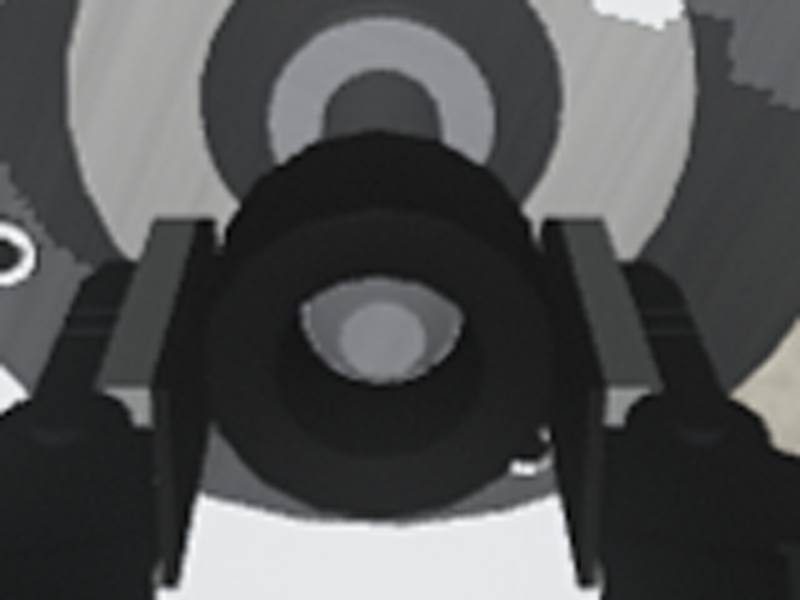

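The spindle tip is inside the bore and there is no contact force. I'll keep lowering.

Emit:
servo_tool(
  increments=[
    [0,0,0,0.008,0,0,0],
    [0,0,0,0.016,0,0,0],
    [0,0,0,0.024,0,0,0],
    [0,0,0,0.032,0,0,0],
    [0,0,0,0.04,0,0,0],
    [0,0,0,0.045,0,0,0],
    [0,0,0,0.048,0,0,0],
    [0,0,0,0.048,0,0,0],
  ],
)

```text
clock: 7.3
position: [463.2, -275.7, 26.2]
ee_rot: [-0.129, 0.992, 0.0, -0.0]
contact_force: [-1.0, -0.3, -1.2]
gripper_width: 38.2
grasp_force: 60.7
```

Emit:
servo_tool(
  increments=[
    [0,0,0,0.001,0,0,0],
    [0,0,0,0.002,0,0,0],
    [0,0,0,0.003,0,0,0],
    [0,0,0,0.003,0,0,0],
  ],
)

```text
clock: 7.8
position: [463.3, -275.8, 23.9]
ee_rot: [-0.129, 0.992, -0.0, 0.0]
contact_force: [-2.0, 0.7, 3.8]
gripper_width: 37.7
grasp_force: 61.2
```

Emit:
servo_tool(
  increments=[
    [0,0,0,0.0006,0,0,0],
    [0,0,0,0.0006,0,0,0],
    [0,0,0,0.0006,0,0,0],
  ],
)

```text
clock: 8.18
position: [463.3, -275.8, 23.8]
ee_rot: [-0.129, 0.992, -0.0, 0.0]
contact_force: [-2.1, 2.9, 8.7]
gripper_width: 37.6
grasp_force: 61.6
```

Emit:
servo_tool(
  increments=[
    [0.9,0,0,0,0,0,0],
    [0.9,0,0,0,0,0,0],
    [0.9,0,0,0,0,0,0],
    [0.9,0,0,-0.03,0,0,0],
    [1,0,0,-0.08,0,0,0],
    [1,0,0,-0.135,0,0,0],
    [1,0,0,-0.135,0,0,0],
  ],
)

```text
clock: 9.05
position: [466.2, -276.8, 162.6]
ee_rot: [-0.129, 0.992, -0.002, 0.005]
contact_force: [-0.1, -0.1, -1.5]
gripper_width: 85.5
grasp_force: 0.0
```

Emit:
servo_tool(
  increments=[
    [1,-0.03,0.048,0,0,0,0],
    [1,-0.06,0.096,0,0,0,0],
    [1,-0.09,0.144,0,0,0,0],
    [1,-0.12,0.192,0,0,0,0],
    [1,-0.15,0.24,0,0,0,0],
    [1,-0.18,0.288,0,0,0,0],
    [1,-0.21,0.336,0,0,0,0],
    [1,-0.24,0.384,0.01,0,0,0],
    [1,-0.27,0.43,0.02,0,0,0],
    [1,-0.283,0.452,0.035,0,0,0],
    [1,-0.283,0.452,0.035,0,0,0],
    [1,-0.283,0.452,0.035,0,0,0],
  ],
)

```text
clock: 10.55
position: [620.6, 232.6, 122.1]
ee_rot: [-0.129, 0.992, -0.0, -0.001]
contact_force: [0.2, -0.7, 0.2]
gripper_width: 84.6
grasp_force: 0.0
```

Run:
```python
from h import *
s=arm.read_state(); w=save('wrist','w4.png'); print(s['clock'],s['position'].round(1),s['joints'].round(2),s['contact_force'].round(1))
c=[r for r in arm.spot_point('wrist','red_cutter')][0]; p=at(w,c['centre'],0,s); print(c,p.round(1))
print(fitcirc(w,s,16,28,p,None,6), fitcirc(w,s,0,28,p,None,6))
overlay(w,s,[((p[0],p[1],16),28,(0,255,0))],'o3.png',(155,120,355,270),4)
```

```text
10.55 [620.6 232.6 122.1] [ 0.6   0.54 -0.03  0.   -1.   -1.91] [ 0.2 -0.7  0.2]
{'centre': [254.2, 191.4], 'p': 0.98} [625. 232.   0.]
(array([622.35, 233.93]), np.float64(0.09), 180, np.float64(0.44)) (array([627.43, 235.36]), np.float64(1.85), 180, np.float64(0.43))
```

View pics/o3.png

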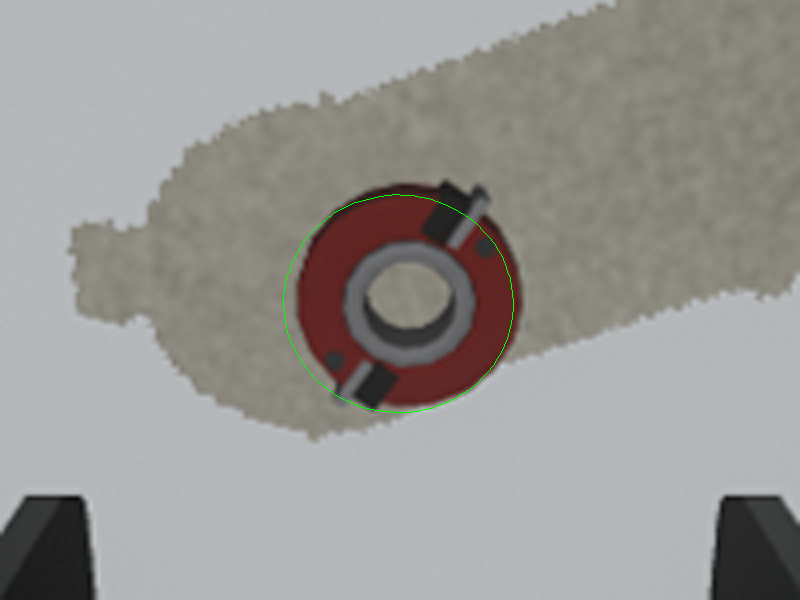

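Emit:
servo_tool(
  increments=[
    [1,-0.0021,0.0008,0.02,0,0,10],
    [1,-0.0021,0.0008,0.05,0,0,20],
    [1,-0.0021,0.0008,0.07,0,0,30],
    [1,-0.0021,0.0008,0.09,0,0,34],
    [1,-0.0021,0.0008,0.11,0,0,34],
    [1,-0.0021,0.0008,0.12,0,0,34],
    [1,-0.0021,0.0008,0.12,0,0,34],
    [0.3,-0.0021,0.0008,0.12,0,0,34],
    [0,-0.0021,0.0008,0.12,0,0,34],
    [0,-0.0021,0.0008,0.12,0,0,34],
    [0,-0.0021,0.0008,0.12,0,0,34],
  ],
)

```text
clock: 12.02
position: [623.8, 235.4, 4.8]
ee_rot: [0.166, 0.986, 0.001, 0.001]
contact_force: [-1.2, -0.2, 4.9]
gripper_width: 53.3
grasp_force: 61.8
```

Run:
```python
from h import *
s=arm.read_state(); print(s['position'].round(1),s['joints'].round(2),s['gripper_width'],s['contact_force'].round(1),todo(s,[463.8,-275.5,185]))
```

```text
[623.8 235.4   4.8] [ 0.6   0.67 -0.12  0.   -0.77 -2.51] 53.34824625939674 [-1.2 -0.2  4.9] (array([-0.0167, -0.5348, -0.1811]), np.float64(70.86), None)
```

Emit:
servo_tool(
  increments=[
    [0,0,0,-0.02,0,0,0],
    [0,0,0,-0.07,0,0,0],
    [0,0,0,-0.12,0,0,0],
    [0,-0.001,-0.03,-0.16,0,0,0],
    [0,-0.003,-0.08,-0.183,0,0,0],
    [0,-0.004,-0.13,-0.183,0,0,0],
    [0,-0.006,-0.18,-0.183,0,0,0],
    [0,-0.007,-0.23,-0.183,0,0,0],
    [0,-0.009,-0.28,-0.183,0,0,0],
    [0,-0.01,-0.33,-0.183,0,0,0],
    [0,-0.012,-0.38,-0.183,0,0,0],
    [0,-0.014,-0.43,-0.183,0,0,0],
  ],
)

```text
clock: 13.52
position: [494.1, -177.0, 186.1]
ee_rot: [0.166, 0.986, 0.0, 0.0]
contact_force: [1.4, -0.4, -2.1]
gripper_width: 53.3
grasp_force: 63.5
```

Emit:
servo_tool(
  increments=[
    [0,-0.001,-0.04,0,0,0,0],
    [0,-0.002,-0.08,0,0,0,0],
    [0,-0.003,-0.103,0,0,0,0],
    [0,-0.003,-0.103,0,0,0,0],
    [0,-0.003,-0.103,0,0,0,0],
  ],
)

```text
clock: 14.15
position: [463.9, -273.6, 185.8]
ee_rot: [0.167, 0.986, 0.0, 0.0]
contact_force: [0.1, 0.3, -2.0]
gripper_width: 53.2
grasp_force: 63.5
```

```bash
cat >> h.py <<'E'
def heldfit(w,s,ro,ri,ht,top,bot,l1,l2):
    """tool-x offset and underside depth below TCP of a held ring from image rows (outline top/bottom, bore lens top/bottom) on the tool's x-z plane"""
    from scipy.optimize import least_squares
    Rt=R.from_quat(s['ee_rot']); P=lambda x,z:proj(w,Rt.apply([x,0,z])+s['position'],s)[1]
    def f(q):
        x,h=q
        return [min(P(x+ro,h),P(x+ro,h-ht))-top, max(P(x-ro,h),P(x-ro,h-ht))-bot, P(x+ri,h-ht)-l1, P(x-ri,h)-l2]
    r=least_squares(f,[0,5]); return r.x.round(2),np.round(r.fun,1)
E
cat > c.py <<'E'
import sys,pickle
from h import *
s=arm.read_state(); w=arm.get_image('wrist'); pickle.dump((s,w),open(sys.argv[1]+'.pkl','wb'))
print(s['clock'],s['position'].round(1),s['contact_force'].round(1),s['gripper_width'])
f=fitcirc(w,s,10,85,(465,-275.4),lambda p:p[1]>195,10); print('flange',f)
overlay(w,s,[((*f[0],10),85,(0,255,0)),((465,-275.4,82),5,(0,255,255))],sys.argv[1]+'.png',(180,100,340,300),3)
Rt=R.from_quat(s['ee_rot']); print('y=0 col',proj(w,s['position'],s))
E
python3 c.py o4
```

```text
14.15 [ 463.9 -273.6  185.8] [ 0.1  0.3 -2. ] 53.217721684332126
flange (array([ 465.14, -274.94]), np.float64(-0.95), 107, np.float64(0.17))
y=0 col [256.56047552 245.80033523]
```

View pics/o4.png

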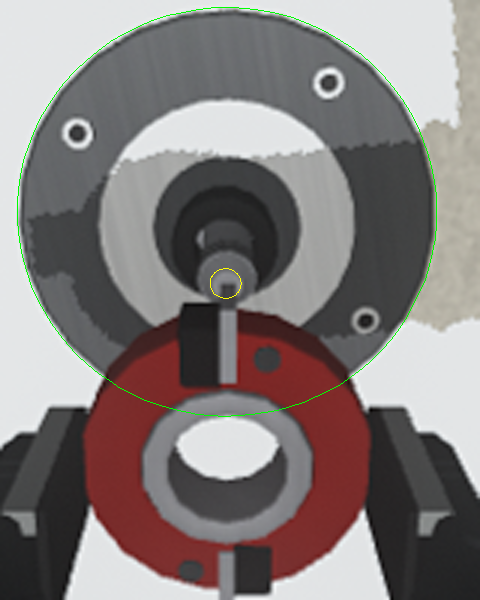

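Run:
```python
from h import *
import pickle
s,w=pickle.load(open('o4.pkl','rb'))
x,_=heldfit(w,s,28,11,16,202.7,295.7,238.7,260); print(x,_)
off=R.from_quat(s['ee_rot']).apply([x[0],0,0]); print(off, todo(s,np.array([465.1,-275.2,89])-off))
```

```text
[-5.11 12.34] [-0.1  0.5  1.1 -1.7]
[ 4.82655093e+00 -1.67824491e+00  3.67458927e-04] (array([ 0.0035, -0.0011,  0.0968]), np.float64(70.83), None)
```

Run:
```python
from h import *
import pickle
s,w=pickle.load(open('o4.pkl','rb'))
Rt=R.from_quat(s['ee_rot']); P=lambda x,z:proj(w,Rt.apply([x,0,z])+s['position'],s)[1]
for x0,hb in [(0,5),(-1,5),(-2,5),(-2,8),(-3,8),(-5,12)]: print(x0,hb,[round(v,1) for v in (P(x0+28,hb),P(x0+28,hb-16),P(x0-28,hb-16),P(x0+11,hb-16),P(x0-11,hb-16),P(x0+11,hb),P(x0-11,hb))])
g=cv2.cvtColor(w['color'],cv2.COLOR_RGB2GRAY); print(g[200:310,256].tolist()); print(w['color'][200:310,268,0].tolist())
```

```text
0 5 [np.float64(198.7), np.float64(208.7), np.float64(297.3), np.float64(237.8), np.float64(272.5), np.float64(225.4), np.float64(257.5)]
-1 5 [np.float64(200.3), np.float64(210.5), np.float64(298.7), np.float64(239.5), np.float64(274.1), np.float64(226.9), np.float64(258.9)]
-2 5 [np.float64(201.9), np.float64(212.2), np.float64(300.1), np.float64(241.1), np.float64(275.5), np.float64(228.4), np.float64(260.3)]
-2 8 [np.float64(200.2), np.float64(210.1), np.float64(296.7), np.float64(238.5), np.float64(272.5), np.float64(226.3), np.float64(257.7)]
-3 8 [np.float64(201.8), np.float64(211.9), np.float64(298.1), np.float64(240.1), np.float64(273.9), np.float64(227.8), np.float64(259.1)]
-5 12 [np.float64(202.6), np.float64(212.5), np.float64(296.4), np.float64(240.0), np.float64(272.8), np.float64(227.9), np.float64(258.4)]
[65, 64, 68, 103, 142, 138, 138, 138, 138, 139, 137, 137, 137, 138, 138, 139, 140, 139, 139, 138, 139, 139, 139, 138, 140, 139, 141, 123, 56, 66, 90, 126, 147, 144, 141, 136, 133, 124, 166, 229, 229, 228, 228, 228, 227, 228, 227, 227, 227, 227, 228, 227, 228, 227, 228, 228, 228, 228, 233, 205, 55, 66, 70, 70, 72, 70, 71, 70, 72, 72, 71, 71, 73, 84, 115, 145, 143, 139, 136, 133, 120, 84, 69, 83, 118, 140, 137, 137, 139, 139, 137, 137, 139, 139, 140, 141, 140, 138, 138, 135, 135, 135, 133, 151, 203, 230, 228, 228, 228, 227]
[160, 160, 161, 154, 113, 55, 60, 61, 62, 63, 63, 67, 94, 131, 128, 106, 57, 60, 60, 60, 60, 61, 58, 68, 104, 126, 125, 123, 125, 123, 122, 110, 85, 107, 140, 141, 143, 140, 137, 134, 130, 127, 147, 203, 230, 227, 226, 226, 226, 225, 225, 227, 228, 225, 188, 106, 59, 66, 67, 68, 67, 67, 69, 70, 69, 70, 70, 71, 76, 96, 131, 141, 139, 138, 136, 134, 131, 129, 127, 126, 127, 113, 65, 43, 45, 46, 46, 46, 47, 46, 46, 48, 48, 46, 47, 46, 42, 57, 158, 233, 227, 225, 226, 225, 226, 225, 225, 225, 225, 225]
```

Emit:
servo_tool(
  increments=[
    [0,-0.0008,-0.0011,0.04,0,0,0],
    [0,-0.0008,-0.0011,0.08,0,0,0],
    [0,-0.0008,-0.0011,0.094,0,0,0],
    [0,-0.0008,-0.0011,0.1,0,0,0],
    [0,-0.0008,-0.0011,0.104,0,0,0],
    [0,-0.0008,-0.0011,0.108,0,0,0],
    [0,-0.0008,-0.0011,0.112,0,0,0],
    [0,-0.0008,-0.0011,0.112,0,0,0],
  ],
)

```text
clock: 15.2
position: [464.3, -275.3, 73.7]
ee_rot: [0.167, 0.986, 0.0, 0.0]
contact_force: [1.0, 0.1, -2.1]
gripper_width: 53.4
grasp_force: 63.5
```

Run:
```python
from h import *
s=arm.read_state(); w=save('wrist','w5.png'); print(s['position'].round(1),s['contact_force'].round(1),s['wrist_torque'].round(2),s['gripper_width'])
overlay(w,s,[],'o5.png',(180,190,340,310),5)
```

```text
[ 464.3 -275.3   73.7] [ 1.   0.1 -2.1] [ 0.04 -0.    0.  ] 53.413797004706005
```

View pics/o5.png

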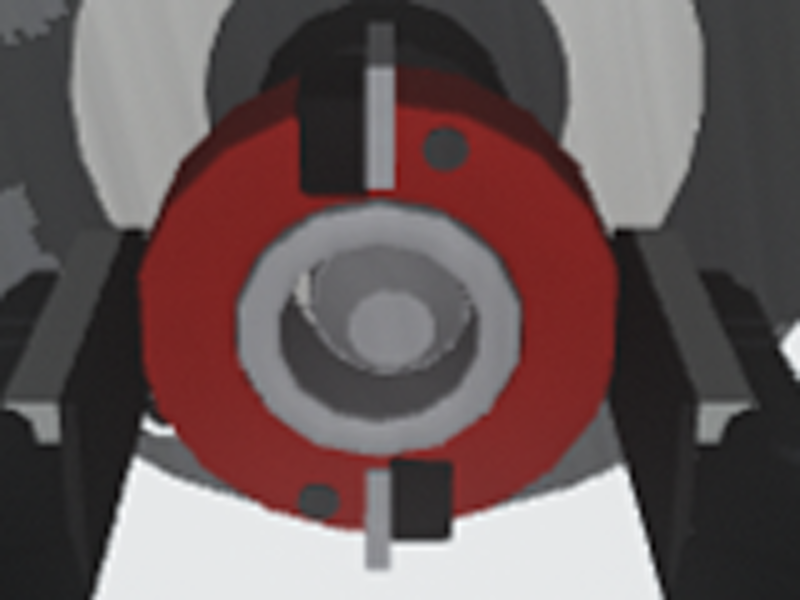

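The tip is in the bore but sits about 1.2 mm to the right (+tool y), so I'll correct that while descending.

Emit:
servo_tool(
  increments=[
    [0,0,0.001,0,0,0,0],
    [0,0,0.0012,0.006,0,0,0],
    [0,0,0.0012,0.012,0,0,0],
    [0,0,0.0012,0.018,0,0,0],
    [0,0,0.0012,0.024,0,0,0],
    [0,0,0.0012,0.026,0,0,0],
    [0,0,0.0012,0.026,0,0,0],
  ],
)

```text
clock: 16.12
position: [464.7, -274.2, 47.5]
ee_rot: [0.167, 0.986, -0.0, -0.0]
contact_force: [0.2, -0.3, -1.6]
gripper_width: 53.5
grasp_force: 63.5
```

Emit:
servo_tool(
  increments=[
    [0,0,0,0.001,0,0,0],
    [0,0,0,0.002,0,0,0],
    [0,0,0,0.003,0,0,0],
    [0,0,0,0.003,0,0,0],
  ],
)

```text
clock: 16.62
position: [464.8, -274.2, 44.9]
ee_rot: [0.166, 0.986, -0.0, 0.0]
contact_force: [0.5, -0.1, -0.2]
gripper_width: 52.7
grasp_force: 63.7
```

Emit:
servo_tool(
  increments=[
    [0,0,0,0.0006,0,0,0],
    [0,0,0,0.0012,0,0,0],
    [0,0,0,0.0012,0,0,0],
  ],
)

```text
clock: 17.0
position: [464.9, -274.3, 44.8]
ee_rot: [0.166, 0.986, -0.0, 0.0]
contact_force: [-2.1, 2.3, 7.8]
gripper_width: 53.0
grasp_force: 64.6
```

Emit:
servo_tool(
  increments=[
    [0.9,0,0,0,0,0,0],
    [1,0,0,0,0,0,0],
    [1,0,0,0,0,0,0],
    [1,0,0,-0.03,0,0,0],
    [1,0,0,-0.08,0,0,0],
    [1,0.01,0.02,-0.12,0,0,0],
    [1,0.035,0.07,-0.12,0,0,0],
    [1,0.06,0.12,-0.12,0,0,0],
    [1,0.085,0.165,-0.09,0,0,0],
    [1,0.092,0.182,-0.075,0,0,0],
    [1,0.092,0.182,-0.075,0,0,0],
    [1,0.092,0.182,-0.075,0,0,0],
  ],
)

```text
clock: 18.5
position: [438.2, -72.4, 118.9]
ee_rot: [0.166, 0.986, 0.0, 0.0]
contact_force: [-0.6, -0.5, 0.6]
gripper_width: 85.2
grasp_force: 0.0
```

```bash
cat > d.py <<'E'
import sys
from h import *
n,ht,ro=sys.argv[1],float(sys.argv[2]),float(sys.argv[3])
s=arm.read_state(); w=arm.get_image('wrist'); print(s['clock'],s['position'].round(1),s['joints'].round(2),s['contact_force'].round(1))
for c in arm.spot_point('wrist',n): print(np.round(c['centre'],1),round(c['p'],2),at(w,c['centre'],0,s).round(1))
c=arm.spot_point('wrist',n)[0]; p=at(w,c['centre'],0,s)
f=fitcirc(w,s,ht,ro,p,None,6); g=fitcirc(w,s,ht,11,p,None,4); print(f,g); print(todo(s,[*f[0],2]))
overlay(w,s,[((*f[0],ht),ro,(0,255,0)),((*f[0],ht),11,(0,255,0))],n+'.png',(155,120,355,270),4)
E
python3 d.py bearing 10 24
```

```text
18.5 [438.2 -72.4 118.9] [ 0.2   0.2  -0.58  0.   -0.79 -2.11] [-0.6 -0.5  0.6]
[257.2 190. ] 0.79 [440.8 -72.    0. ]
(array([434.51, -70.85]), np.float64(-2.06), 180, np.float64(0.78)) (array([434.38, -70.97]), np.float64(0.26), 180, np.float64(0.54))
(array([0.0041, 0.0002, 0.1169]), np.float64(70.83), None)
```

View pics/bearing.png

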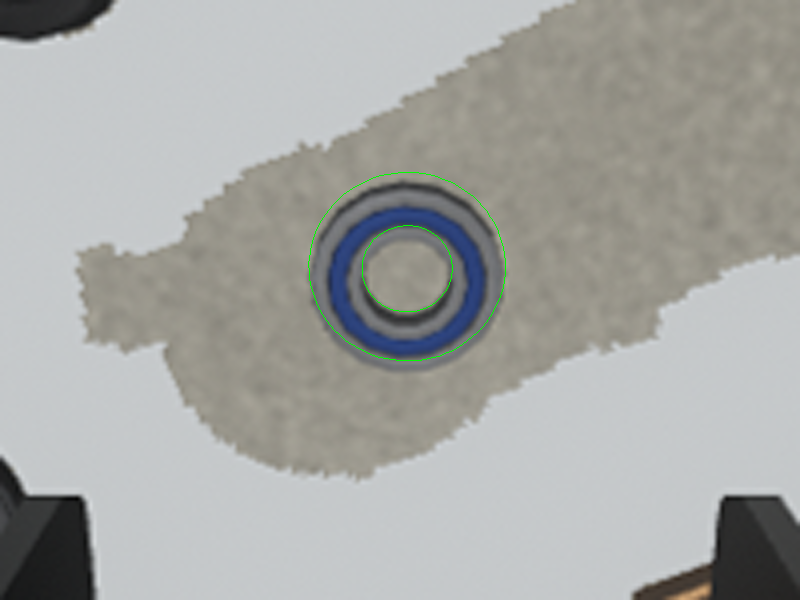

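Emit:
servo_tool(
  increments=[
    [1,0.0008,0.0012,0.04,0,0,0],
    [1,0.0008,0.0012,0.08,0,0,0],
    [1,0.0008,0.0012,0.1,0,0,0],
    [1,0.0008,0.0012,0.112,0,0,0],
    [1,0.0008,0.0012,0.121,0,0,0],
    [1,0.0008,0.0012,0.121,0,0,0],
    [0.3,0.0008,0.0012,0.121,0,0,0],
    [0,0.0008,0.0012,0.121,0,0,0],
    [0,0.0008,0.0012,0.121,0,0,0],
    [0,0.0008,0.0012,0.121,0,0,0],
    [0,0.0008,0.0012,0.121,0,0,0],
  ],
)

```text
clock: 20.02
position: [437.7, -70.7, -1.2]
ee_rot: [0.166, 0.986, 0.0, 0.001]
contact_force: [-3.3, -0.3, 10.5]
gripper_width: 45.3
grasp_force: 59.8
```

Emit:
servo_tool(
  increments=[
    [0,0,0,-0.01,0,0,0],
    [0,0,0,-0.05,0,0,0],
    [0,0,0,-0.1,0,0,0],
    [0,-0.005,-0.01,-0.15,0,0,0],
    [0,-0.025,-0.05,-0.185,0,0,0],
    [0,-0.05,-0.1,-0.185,0,0,0],
    [0,-0.075,-0.15,-0.185,0,0,0],
    [0,-0.092,-0.184,-0.185,0,0,0],
    [0,-0.092,-0.184,-0.185,0,0,0],
    [0,-0.092,-0.184,-0.185,0,0,0],
  ],
)

```text
clock: 21.28
position: [463.0, -274.3, 182.3]
ee_rot: [0.167, 0.986, 0.0, -0.0]
contact_force: [0.4, 0.2, -0.7]
gripper_width: 45.1
grasp_force: 61.9
```

```bash
python3 c.py o6
python3 - <<'E'
from h import *
import pickle
s,w=pickle.load(open('o6.pkl','rb'))
Rt=R.from_quat(s['ee_rot']); P=lambda x,z:proj(w,Rt.apply([x,0,z])+s['position'],s)[1]
for x0,hb in [(0,-1),(-2,-1),(0,-3)]: print(x0,hb,[round(v,1) for v in (P(x0+24,hb),P(x0-24,hb-10),P(x0+11,hb-10),P(x0-11,hb-10),P(x0-11,hb))])
g=cv2.cvtColor(w['color'],cv2.COLOR_RGB2GRAY); print(g[205:310,256].tolist())
E
```

```text
21.275 [ 463.  -274.3  182.3] [ 0.4  0.2 -0.7] 45.056991627941606
flange (array([ 464.94, -274.85]), np.float64(-0.94), 106, np.float64(0.18))
y=0 col [256.56062501 245.79975046]
0 -1 [np.float64(208.9), np.float64(291.7), np.float64(237.8), np.float64(272.5), np.float64(262.8)]
-2 -1 [np.float64(212.1), np.float64(294.5), np.float64(241.1), np.float64(275.5), np.float64(265.7)]
0 -3 [np.float64(210.2), np.float64(293.9), np.float64(239.6), np.float64(274.6), np.float64(264.7)]
[139, 138, 138, 138, 136, 137, 128, 88, 62, 64, 65, 63, 65, 95, 133, 138, 136, 129, 122, 110, 74, 61, 75, 72, 70, 67, 64, 64, 73, 110, 138, 135, 129, 122, 135, 191, 225, 222, 222, 221, 221, 221, 221, 221, 221, 221, 221, 221, 221, 221, 221, 221, 221, 221, 221, 221, 221, 222, 225, 200, 82, 65, 70, 68, 70, 70, 72, 72, 79, 111, 143, 137, 133, 125, 102, 75, 75, 74, 73, 70, 73, 100, 137, 141, 135, 129, 142, 194, 225, 222, 221, 221, 221, 221, 222, 221, 221, 222, 221, 221, 221, 221, 221, 221, 220]
```

View pics/o6.png

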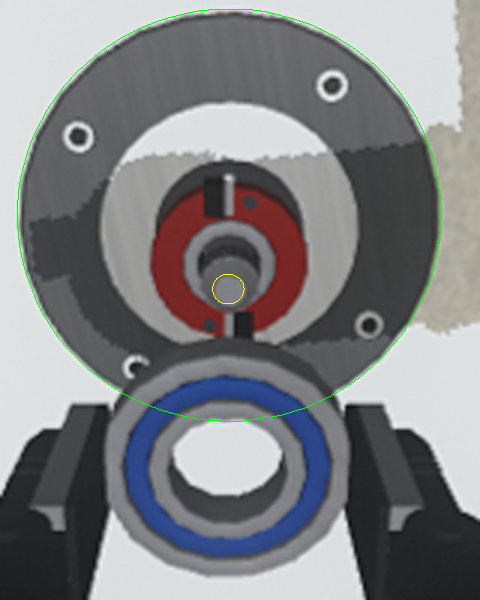

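Emit:
servo_tool(
  increments=[
    [0,-0.0017,0.0006,0.04,0,0,0],
    [0,-0.0017,0.0006,0.08,0,0,0],
    [0,-0.0017,0.0006,0.096,0,0,0],
    [0,-0.0017,0.0006,0.102,0,0,0],
    [0,-0.0017,0.0006,0.106,0,0,0],
    [0,-0.0017,0.0006,0.11,0,0,0],
    [0,-0.0017,0.0006,0.113,0,0,0],
    [0,-0.0017,0.0006,0.113,0,0,0],
  ],
)

```text
clock: 22.32
position: [465.5, -274.8, 69.6]
ee_rot: [0.167, 0.986, -0.0, 0.0]
contact_force: [0.1, 0.4, -1.1]
gripper_width: 45.1
grasp_force: 61.9
```

Run:
```python
from h import *
s=arm.read_state(); w=save('wrist','w6.png'); print(s['position'].round(1),s['contact_force'].round(1),s['wrist_torque'].round(2),s['gripper_width'])
overlay(w,s,[],'o7.png',(180,190,340,310),5)
```

```text
[ 465.5 -274.8   69.6] [ 0.1  0.4 -1.1] [0.04 0.03 0.02] 45.07161407588221
```

View pics/o7.png

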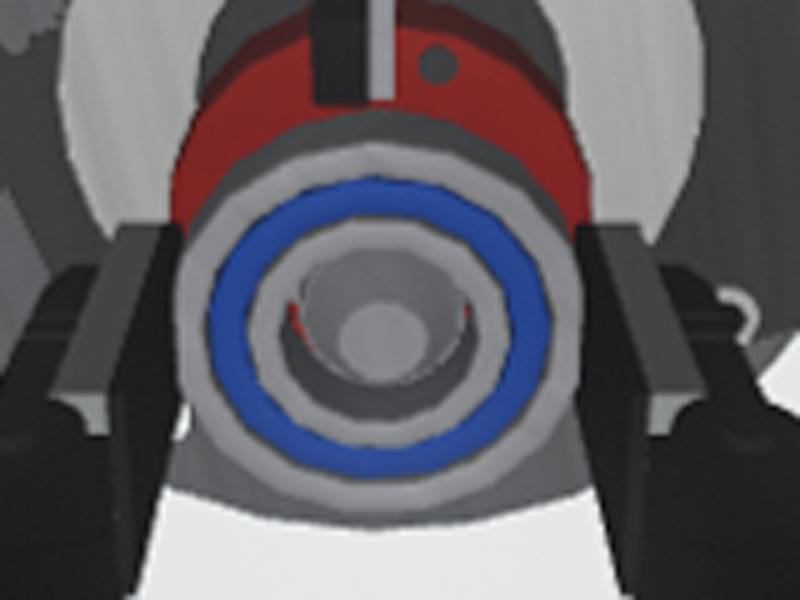

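Emit:
servo_tool(
  increments=[
    [0,0,0.0005,0.004,0,0,0],
    [0,0,0.0005,0.008,0,0,0],
    [0,0,0.0005,0.011,0,0,0],
    [0,0,0.0005,0.013,0,0,0],
    [0,0,0.0005,0.014,0,0,0],
    [0,0,0.0005,0.015,0,0,0],
    [0,0,0.0005,0.015,0,0,0],
  ],
)

```text
clock: 23.25
position: [465.7, -274.3, 54.9]
ee_rot: [0.166, 0.986, -0.0, 0.0]
contact_force: [-1.3, 0.2, 2.2]
gripper_width: 44.9
grasp_force: 62.2
```

Emit:
servo_tool(
  increments=[
    [0,0,0,0.0006,0,0,0],
    [0,0,0,0.0012,0,0,0],
    [0,0,0,0.0012,0,0,0],
  ],
)

```text
clock: 23.62
position: [465.9, -274.3, 54.8]
ee_rot: [0.166, 0.986, -0.0, 0.0]
contact_force: [-2.5, 2.2, 9.4]
gripper_width: 45.2
grasp_force: 63.0
```

Emit:
servo_tool(
  increments=[
    [0.9,0,0,0,0,0,0],
    [1,0,0,0,0,0,0],
    [1,0,0,0,0,0,0],
    [1,0,0,-0.03,0,0,0],
    [1,0,0,-0.07,0,0,0],
    [1,0.02,0.05,-0.1,0,0,0],
    [1,0.04,0.1,-0.1,0,0,0],
    [1,0.06,0.15,-0.1,0,0,0],
    [1,0.08,0.2,-0.1,0,0,0],
    [1,0.1,0.25,-0.1,0,0,0],
    [1,0.12,0.3,-0.08,0,0,0],
    [1,0.134,0.336,-0.066,0,0,0],
  ],
)

```text
clock: 25.12
position: [449.1, 89.2, 118.9]
ee_rot: [0.166, 0.986, 0.0, 0.0]
contact_force: [0.5, 0.4, 0.4]
gripper_width: 85.1
grasp_force: 0.0
```

Emit:
servo_tool(
  increments=[
    [1,0,0,0,0,0,0],
    [1,0,0,0,0,0,0],
  ],
)

```text
clock: 25.38
position: [449.5, 87.0, 119.3]
ee_rot: [0.166, 0.986, -0.0, -0.0]
contact_force: [-0.2, -0.7, -0.0]
gripper_width: 85.2
grasp_force: 0.0
```

```bash
python3 d.py brass_collar 10 18
python3 - <<'E'
from h import *
s=arm.read_state(); w=arm.get_image('wrist'); hsv=cv2.cvtColor(w['color'],cv2.COLOR_RGB2HSV)
m=(hsv[...,0]>15)&(hsv[...,0]<35)&(hsv[...,1]>90)
for h,e in ellipses(w,m): print(h,np.round(e,1) if 0 else e, at(w,e[0],10,s).round(1), at(w,e[0],5,s).round(1))
E
```

```text
25.375 [449.5  87.  119.3] [ 0.55  0.23 -0.55  0.   -0.8  -2.45] [-0.2 -0.7 -0. ]
[260.1 189.5] 0.79 [452.5  90.3   0. ]
(array([444.83,  90.37]), np.float64(-3.7), 180, np.float64(1.13)) (array([446.34,  90.1 ]), np.float64(0.88), 180, np.float64(0.83))
(array([0.0055, 0.0017, 0.1173]), np.float64(70.85), None)
False ((224.81932067871094, 323.94805908203125), (12.633462905883789, 98.22205352783203), 72.12450408935547) [592.5  -2.1  10. ] [596.8  -4.4   5. ]
False ((217.58265686035156, 308.1835632324219), (12.8641357421875, 102.59037017822266), 69.04295349121094) [568.7  -1.8  10. ] [572.5  -4.    5. ]
False ((258.86444091796875, 189.6658935546875), (34.40107345581055, 34.87519836425781), 173.290771484375) [449.7  89.2  10. ] [451.2  88.8   5. ]
True ((258.7468566894531, 189.55357360839844), (19.652488708496094, 22.812856674194336), 83.46143341064453) [449.6  89.2  10. ] [451.1  88.7   5. ]
False ((505.8848876953125, 133.5107421875), (11.842836380004883, 31.753400802612305), 5.022710800170898) [473.5 321.5  10. ] [475.4 325.7   5. ]
False ((453.70263671875, 116.58586883544922), (109.92019653320312, 158.36447143554688), 20.034997940063477) [442.3 277.9  10. ] [443.7 281.2   5. ]
True ((445.7476501464844, 98.76165771484375), (27.51417350769043, 55.456092834472656), 81.92574310302734) [424.5 273.   10. ] [425.5 276.2   5. ]
False ((491.1377258300781, 8.893528938293457), (22.239362716674805, 37.707210540771484), 69.94757843017578) [367.  315.9  10. ] [366.9 320.    5. ]
False ((450.0800476074219, 4.337270736694336), (12.031356811523438, 31.126035690307617), 80.31489562988281) [352.9 285.   10. ] [352.5 288.5   5. ]
```

View pics/brass_collar.png

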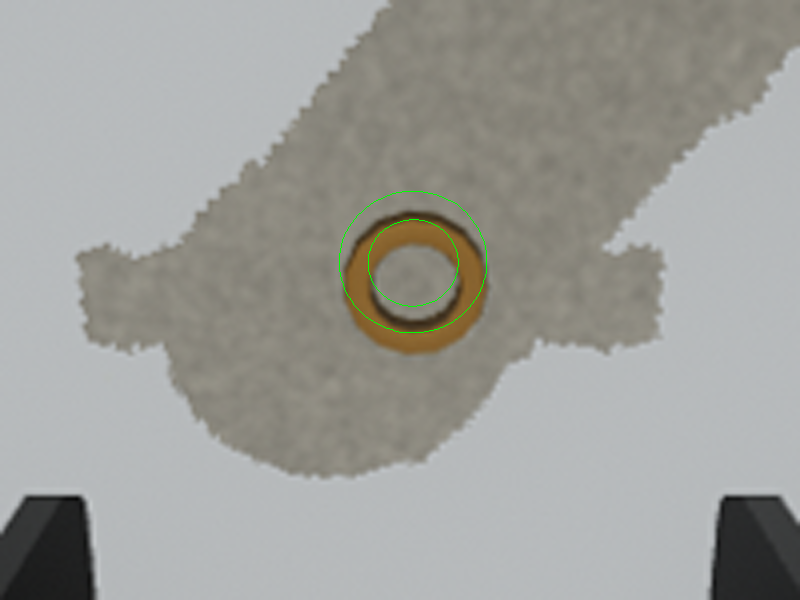

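Emit:
servo_tool(
  increments=[
    [1,-0.0007,0.0022,0.04,0,0,0],
    [1,-0.0007,0.0022,0.08,0,0,0],
    [1,-0.0007,0.0022,0.1,0,0,0],
    [1,-0.0007,0.0022,0.112,0,0,0],
    [1,-0.0007,0.0022,0.121,0,0,0],
    [1,-0.0007,0.0022,0.121,0,0,0],
    [0.3,-0.0007,0.0022,0.121,0,0,0],
    [0,-0.0007,0.0022,0.121,0,0,0],
    [0,-0.0007,0.0022,0.121,0,0,0],
    [0,-0.0007,0.0022,0.121,0,0,0],
    [0,-0.0007,0.0022,0.121,0,0,0],
  ],
)

```text
clock: 26.95
position: [451.4, 89.2, -0.6]
ee_rot: [0.166, 0.986, 0.0, 0.001]
contact_force: [-1.1, -0.2, 7.8]
gripper_width: 33.4
grasp_force: 60.3
```

Emit:
servo_tool(
  increments=[
    [0,0,0,-0.01,0,0,0],
    [0,0,0,-0.05,0,0,0],
    [0,0,0,-0.1,0,0,0],
    [0,-0.01,-0.02,-0.15,0,0,0],
    [0,-0.03,-0.07,-0.185,0,0,0],
    [0,-0.05,-0.12,-0.185,0,0,0],
    [0,-0.07,-0.17,-0.185,0,0,0],
    [0,-0.09,-0.22,-0.185,0,0,0],
    [0,-0.11,-0.27,-0.185,0,0,0],
    [0,-0.125,-0.318,-0.185,0,0,0],
    [0,-0.132,-0.338,-0.185,0,0,0],
    [0,-0.132,-0.338,-0.185,0,0,0],
  ],
)

```text
clock: 28.45
position: [463.9, -274.7, 183.2]
ee_rot: [0.168, 0.986, 0.0, -0.0]
contact_force: [0.1, -0.1, -1.0]
gripper_width: 33.2
grasp_force: 59.8
```

Emit:
servo_tool(
  increments=[
    [0,0,0,0,0,0,0],
    [0,0,0,0,0,0,0],
  ],
)

```text
clock: 28.7
position: [464.6, -272.6, 183.5]
ee_rot: [0.166, 0.986, 0.0, 0.0]
contact_force: [-0.2, 0.5, 0.0]
gripper_width: 33.6
grasp_force: 59.8
```

```bash
python3 c.py o8
python3 - <<'E'
from h import *
import pickle
s,w=pickle.load(open('o8.pkl','rb'))
Rt=R.from_quat(s['ee_rot']); P=lambda x,z:proj(w,Rt.apply([x,0,z])+s['position'],s)[1]
for x0,hb in [(0,-1),(-2,-1),(2,-1)]: print(x0,hb,[round(v,1) for v in (P(x0+18,hb),P(x0+18,hb-10),P(x0-18,hb-10),P(x0+11,hb-10),P(x0-11,hb-10),P(x0-11,hb))])
E
```

```text
28.7 [ 464.6 -272.6  183.5] [-0.2  0.5  0. ] 33.617164743944436
flange (array([ 465.09, -275.01]), np.float64(-0.89), 106, np.float64(0.14))
y=0 col [256.56051913 245.80231825]
0 -1 [np.float64(218.6), np.float64(226.1), np.float64(283.0), np.float64(237.8), np.float64(272.5), np.float64(262.8)]
-2 -1 [np.float64(221.9), np.float64(229.5), np.float64(285.9), np.float64(241.1), np.float64(275.6), np.float64(265.7)]
2 -1 [np.float64(215.4), np.float64(222.7), np.float64(280.0), np.float64(234.5), np.float64(269.5), np.float64(259.9)]
```

View pics/o8.png

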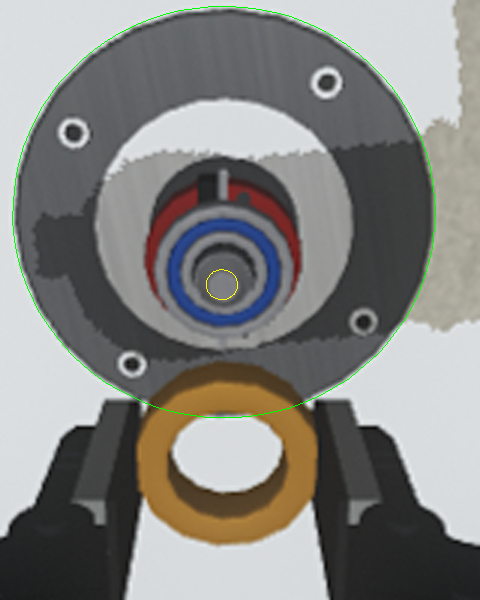

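Emit:
servo_tool(
  increments=[
    [0,-0.0016,-0.0013,0.04,0,0,0],
    [0,-0.0016,-0.0013,0.08,0,0,0],
    [0,-0.0016,-0.0013,0.096,0,0,0],
    [0,-0.0016,-0.0013,0.102,0,0,0],
    [0,-0.0016,-0.0013,0.106,0,0,0],
    [0,-0.0016,-0.0013,0.108,0,0,0],
    [0,-0.0016,-0.0013,0.11,0,0,0],
    [0,-0.0016,-0.0013,0.11,0,0,0],
  ],
)

```text
clock: 29.75
position: [465.7, -275.4, 73.6]
ee_rot: [0.167, 0.986, -0.0, 0.0]
contact_force: [-0.0, 0.5, -0.4]
gripper_width: 33.4
grasp_force: 59.8
```

Run:
```python
from h import *
s=arm.read_state(); w=save('wrist','w7.png'); print(s['position'].round(1),s['contact_force'].round(1),s['wrist_torque'].round(2),s['gripper_width'])
overlay(w,s,[],'o9.png',(180,190,340,310),5)
```

```text
[ 465.7 -275.4   73.6] [-0.   0.5 -0.4] [0.01 0.02 0.01] 33.36365363676587
```

View pics/o9.png

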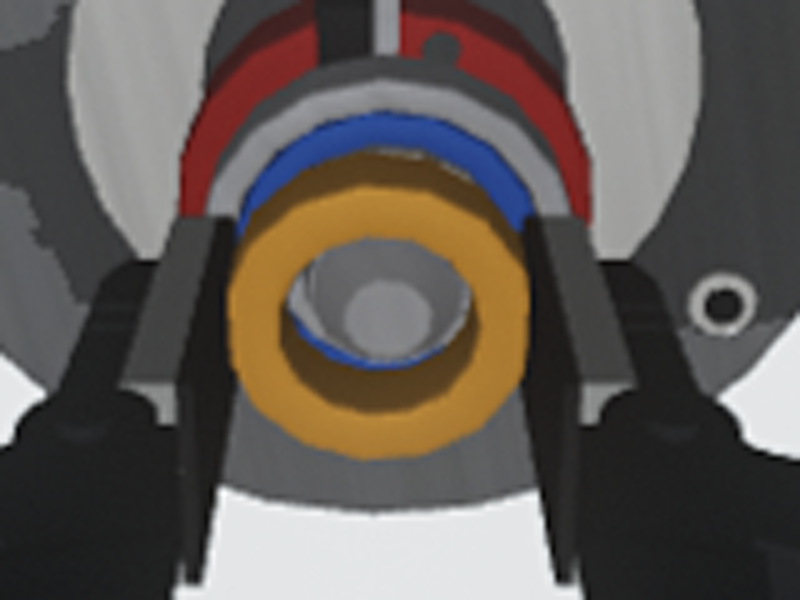

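Emit:
servo_tool(
  increments=[
    [0,0.0004,0.0009,0,0,0,0],
    [0,0.0004,0.0009,0.002,0,0,0],
    [0,0.0004,0.0009,0.004,0,0,0],
    [0,0.0004,0.0009,0.006,0,0,0],
    [0,0.0004,0.0009,0.007,0,0,0],
    [0,0.0004,0.0009,0.008,0,0,0],
    [0,0.0004,0.0009,0.0085,0,0,0],
    [0,0.0004,0.0009,0.0085,0,0,0],
  ],
)

```text
clock: 30.8
position: [465.6, -274.4, 65.5]
ee_rot: [0.166, 0.986, -0.0, 0.0]
contact_force: [-1.6, 1.1, 4.8]
gripper_width: 33.4
grasp_force: 62.9
```

Seating force is building, so one small nudge, then release and back off.

Emit:
servo_tool(
  increments=[
    [0,0,0,0.0006,0,0,0],
    [0,0,0,0.0006,0,0,0],
  ],
)

```text
clock: 31.05
position: [465.6, -274.5, 65.5]
ee_rot: [0.166, 0.986, -0.0, 0.0]
contact_force: [-2.5, 1.8, 8.6]
gripper_width: 33.2
grasp_force: 64.4
```

Emit:
servo_tool(
  increments=[
    [0.9,0,0,0,0,0,0],
    [1,0,0,0,0,0,0],
    [1,0,0,0,0,0,0],
    [1,0,0,-0.03,0,0,0],
    [1,0,0,-0.08,0,0,0],
    [1,0,0,-0.12,0,0,0],
    [1,-0.04,0,-0.12,0,0,0],
    [1,-0.08,0,-0.12,0,0,0],
    [1,-0.08,0,-0.12,0,0,0],
    [1,-0.08,0,-0.12,0,0,0],
  ],
)

```text
clock: 32.3
position: [540.3, -300.4, 183.4]
ee_rot: [0.167, 0.986, 0.0, -0.001]
contact_force: [-1.2, -0.6, -0.4]
gripper_width: 85.6
grasp_force: 0.0
```

Run:
```python
from h import *
s=arm.read_state(); w=save('wrist','w8.png'); sc=save('scene','sc8.png'); print(s['clock'],s['position'].round(1),s['contact_force'].round(1))
S=np.array([465.1,-275])
a=cv2.imread('pics/w8.png')
u,v=proj(w,[*S,40],s).astype(int); u2,v2=proj(sc,[*S,45]).astype(int); print(u,v,u2,v2)
b=cv2.imread('pics/sc8.png')
A=cv2.resize(a[max(v-65,0):v+65,max(u-65,0):u+65],(400,400),interpolation=2); B=cv2.resize(b[v2-40:v2+40,u2-40:u2+40],(400,400),interpolation=2)
cv2.imwrite('pics/fin.png',np.hstack([A,B]))
for z in (18,40,56,66,76): print(z,((proj(sc,[*S,z])-[u2-40,v2-40])*5).round()+[400,0])
```

```text
32.3 [ 540.3 -300.4  183.4] [-1.2 -0.6 -0.4]
255 106 217 145
18 [604. 241.]
40 [602. 209.]
56 [600. 185.]
66 [599. 170.]
76 [598. 155.]
```

View pics/fin.png

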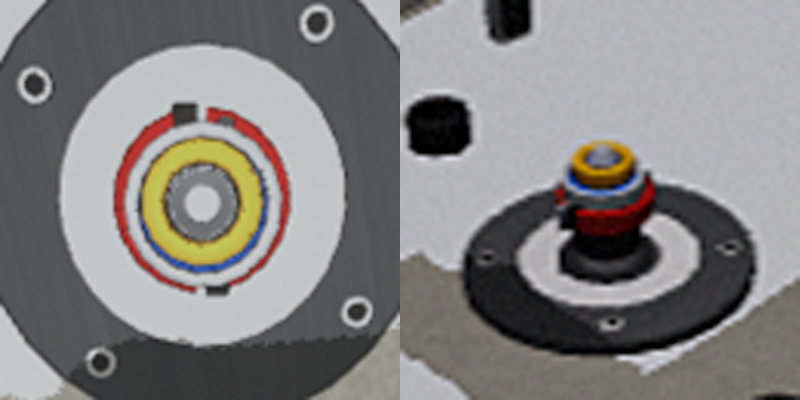

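The final pictures show the stack seated and level in the right order: black, red, bearing, brass. The gripper is well clear.

```bash
python3 -c "
from bench import arm
print(arm.job_done())"
```

```text
the job is handed in; nothing more can be done
None
```

The black collar, red cutter, bearing and brass collar are stacked on the spindle in that order, each lowered until it rested on the one below, and the job was handed in at about 32 s with the gripper clear.

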